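Close the two-hole water bath with its cover plates

TASK

Close the drained water bath: with the fingertips, slide each of the two flat round cover plates across the steel deck into its own opening, the larger plate into the larger opening and the smaller into the smaller, until it drops into the stepped rim and lies flush with the deck. Only push or press the plates, never pick them up, leave the glassware, stopper, wash bottle and mortar where they stand, and finish with the hand clear.

Things in the scene. Friction and masses are not known exactly. Their poses are not given: they have to be found in the camera images.
- bath: Fixed water bath: white case, flat steel deck 270 mm (x) by 380 mm (y), deck surface 160 mm above the bench. Origin: centre of its underside; z up, x away from the robot, y left. The front (robot-side) half of the deck is plain; the rear half has two round openings 170 mm apart along y. Panel knobs on the front face and handles on the ends lie below deck level; a 60 mm thermometer stands in a clip at the rear right corner.
- seat_large (a point): Centre of the larger opening at the level of its seat, 6 mm below the deck surface; axes as the bath's. The opening is a round recess of 116 mm diameter, 6 mm deep, whose floor is a flat ledge around a 73 mm through-hole into the tank. Lies at (60, -85, 154) mm in the bath's frame.
- seat_small (a point): Centre of the smaller opening at the level of its seat, 6 mm below the deck surface; axes as the bath's. Recess of 94 mm diameter, 6 mm deep, with a flat ledge around a 55 mm through-hole. Lies at (60, 85, 154) mm in the bath's frame.
- cover_large: Loose flat metal disc, 112 mm diameter, 6 mm thick, about 0.16 kg, no knob; origin at the centre of its underside, z up. Starts flat on the front half of the deck, in front of the larger opening. It belongs in the larger opening, where it has 2 mm play all round and its top is flush with the deck. Its front edge can lie a few mm beyond the deck's front edge.
- cover_small: Loose flat metal disc, 90 mm diameter, 6 mm thick, about 0.11 kg, no knob; origin at the centre of its underside, z up. Starts flat on the front half of the deck, in front of the smaller opening; 2 mm play all round in its own opening.
- stopper: Loose black rubber stopper, 32 mm wide, 28 mm high, standing on the deck at its rear edge, between the openings or at the rear left corner; origin at the centre of its underside. Leave alone.
- beaker_small: Loose 50 ml glass beaker, 42 mm wide, 60 mm high, standing on the deck at the rear left corner or at the rear edge between the openings; origin at the centre of its underside. Leave alone.
- beaker: Loose 400 ml glass beaker, 78 mm wide, 110 mm high, on the bench to the left of the bath; origin at the centre of its underside. Leave alone.
- flask: Loose conical flask, 82 mm wide at the foot, 132 mm high, on the bench to the left; origin at the centre of its underside. Leave alone.
- wash_bottle: Loose white wash bottle with a bent spout, 64 mm wide, 185 mm high, on the bench to the right of the bath; origin at the centre of its underside. Leave alone.
- mortar: Loose white porcelain mortar, 90 mm wide, 50 mm high, on the bench to the right; origin at the centre of its underside. Leave alone.

How it is judged:
By the outcome, as a careful person would: the job done as asked, in the order asked, and still so for the second after the job is handed in, with the robot touching nothing.
It also fails if it takes over 51 s, if anything falls off the work surface, if the arm or the gripper's body presses on something with over 40 N, if the wrist force passes 120 N, or if a joint passes its speed limit or range.

ROBOT

A 6-joint arm with a two-finger parallel gripper is mounted at the origin on the work surface. World frame = base frame: x ahead of the robot, y to its left, z up, the work surface at z = 0. Lengths are in m, angles in rad, forces in N, time in s.
With the tool pointing down it reaches from about 0.25 to 0.775 m from the base axis. Payload 4 kg.
Tool frame: the origin (TCP) lies between the finger pads; the fingertips stand 8 mm ahead of it and the grasp point (between the pads) lies 11 mm behind it (bot.nose_length is the distance from the TCP to the fingertips, in m); z points along the fingers, x is the direction in which the jaws open and shut, and the axes are right-handed (so a half turn about z gives the same grasp; the last joint's range is limited). The gripper opens to 85 mm and grips with 20 to 120 N. Pads are 22 mm wide; open, the fingers measure 114 mm over their backs; the gripper's body (76 mm by 85 mm) begins 54 mm behind the grasp point. The pads swing forward as they close: fully open they stand 13 mm farther back than shut.
Start: joints at [-1.217, 0.087, 1.371, -0, 1.684, -0.103], TCP at [0.243, -0.494, 0.239] pointing down, gripper open.
Joint ranges: [-3.1, 3.1], [-0.76, 2.03], [0.27, 2.55], [-1.08, 4.22], [0.17, 2.65], [-2.57, 2.57]. Speed limits (rad/s): [2.79, 2.79, 3.14, 3.14, 3.14, 3.14].

INTERFACE

Orientations are given as a unit quaternion [w, x, y, z].
In Python, from rig import sensors, optics, order, bot gives the robot as it stands.
- The arm moves only by the tool move_arm, never from a script. Its argument "series" is a list of rows, each a list of 4 numbers: the shift along the tool's x, y, z in m, then the turn about the tool's z in degrees. In form: [[x, y, z, yaw], ...]. A call has 1 to 12 rows; each row is the pose to reach, as a shift and turn from the pose measured when the call began, along the tool's axes at that moment; what a row does not reach only later rows make up. A row lasts 1/10 s, in which the tool goes at most 50 mm and 8.59 degrees, less where a joint would pass 70% of its speed; a pose out of reach is approached as far as the arm can. A call with a gripper value outside its range is refused whole. "grip" is the opening, from 0 (shut) to 1 (fully open), set as the call begins (left out, the last holds). The fingers move at their own pace and stop on an object; "force" is the grip in N (left out, the last holds). Time passes only in rows, so rows that repeat a pose let the fingers close. It gives the time, the measured TCP pose, the force and the opening at its end, in the units of the state.
- sensors.observe(): the state, without advancing time (a new reading comes with each control period).
- optics.read_camera(name): name is "scene" or "side" or "wrist"; returns the picture (480x640x3 uint8, red, green, blue); there is no depth.
- optics.get_calibration(name): a dict with "fx", "fy", "cx", "cy" (pixels), "rvec" (rotation vector, rad) and "tvec" (3), from world to camera coordinates, as OpenCV has them; the wrist camera has in their place "mount" (4x4, takes a point from camera to tool coordinates, whose origin is the TCP and whose axes are the tool frame's). Camera axes: x right, y down, z forward; pixel columns grow to the right and rows downward; lengths in m; the calibration is good to about 2 mm. A picture is of the moment at which its call begins: read the wrist's pose just before it. get_calibration takes no time and is no camera call.
- order.finish_job(): hands the job in, once; it reports no verdict.
Trained networks look in the newest picture that a camera, given by its name, has taken for a name from the list of things; names that differ only in an ending like _2 or _b are one class to them, and where a whole thing is asked for, a point or a joint stands for the part that bears it (a point fixed in the world has none). Each returns a list of dicts, best first, with "score" (0 to 1); they miss things now and then, are a little off and sometimes report something else, mostly with a low value. They report only what shows in the picture. A call takes as long as a camera call.
- optics.search_frame(camera, thing): "xyz" ([x, y, z] in m, in world coordinates, good to about 4 mm: the middle of the surface that is visible of it).
- optics.silhouettes(camera, thing): "pixels" (480x640 bool, what is visible of it).
The state is a dict: "time_s": time; "q": joint angles; "dq": joint speeds; "joint_torque": joint torques, N m; "eef_pos": TCP position; "orientation": TCP orientation; "ft_force": force on the tool from outside, world axes, zero at the start; "wrist_torque": the same for the moment, N m; "grip_width": opening from 0.0 (shut) to 1.0 (fully open).
Only numpy, scipy, OpenCV 4.12 (cv2) and the standard library are available. Lean on these libraries where they do the work, as an engineer would, in place of code of your own. Each camera call takes 0.05 s, during which the arm holds its last target.

## Working session

There is one attempt and no reset: what is moved stays moved. The work goes in short steps, Python scripts to look and compute and a tool call to move; the robot and the scene stay as the last step left them, time stands still between calls to the robot, and variables do not carry over. Pictures are saved under pics/ and viewed, and the job is handed in when it is done.

Besides the shell and the picture viewer there is one more tool, called after "Call:" as name([rows], argument=value, ...), one row to a line, values as JSON. move_arm: Moves the arm, as the interface text tells. Its arguments: {"type":"object","properties":{"series":{"type":"array"},"grip":{"type":"number"},"force":{"type":"number"}},"required":["series"]}

```bash
mkdir -p pics; ls
python3 - <<'E'
from rig import sensors, optics, order, bot
import cv2,numpy as np
s=sensors.observe();print(s)
for c in ["scene","side"]:
    im=optics.read_camera(c);cv2.imwrite(f"pics/{c}0.png",im[:,:,::-1]);print(c,optics.get_calibration(c))
    for t in ["cover_large","cover_small","bath","stopper","beaker_small"]:
        print(t,[(np.round(d["xyz"],4),round(d["score"],2)) for d in optics.search_frame(c,t)][:3])
print(optics.get_calibration("wrist"))
E
```

```text
pics
{'time_s': 0.0, 'q': array([-1.21714134e+00,  8.79481599e-02,  1.37227176e+00, -1.43227127e-05,
        1.68361487e+00, -1.03098212e-01]), 'dq': array([ 0.00221416,  0.00100862, -0.00090258, -0.00034116,  0.00059353,
       -0.00014172]), 'joint_torque': array([ 7.32046556e-05, -3.51857293e+01, -3.13274574e+01, -2.75274688e-04,
        1.09333379e-02, -1.67053347e-06]), 'eef_pos': array([ 0.24239201, -0.49316022,  0.23813398]), 'orientation': array([-6.81828438e-04,  8.48832500e-01, -5.28660695e-01, -8.89914575e-04]), 'ft_force': array([0.08736889, 0.20909372, 0.29461144]), 'wrist_torque': array([-0.02450839,  0.00287609, -0.04732674]), 'grip_width': 0.9980736971554549}
scene {'fx': 609.8728563891885, 'fy': 609.8728563891885, 'cx': 310.9760442914054, 'cy': 234.70744775446747, 'rvec': array([ 2.09260247,  1.60961246, -0.4827942 ]), 'tvec': array([-0.09801142, -0.4012431 ,  1.80471749])}
cover_large [(array([ 0.5171, -0.0263,  0.1702]), 0.69), (array([0.7093, 0.0121, 0.1858]), 0.44)]
cover_small [(array([0.5735, 0.1432, 0.1633]), 0.75)]
bath [(array([0.6576, 0.0285, 0.1585]), 0.77
[... 591 characters left out ...]
0.1528]), 0.59)]
stopper [(array([0.65  , 0.4392, 0.0579]), 0.7), (array([0.7055, 0.0209, 0.1884]), 0.44)]
beaker_small [(array([0.7468, 0.1813, 0.2007]), 0.89), (array([ 0.4377, -0.4317,  0.0386]), 0.31), (array([ 0.6062, -0.4422,  0.0846]), 0.25)]
{'fx': 415.6922511569174, 'fy': 415.6922511569174, 'cx': 322.25251203955565, 'cy': 232.41170593009, 'mount': array([[ 9.99999352e-01,  1.05297831e-03, -4.32384450e-04,
        -1.26697699e-04],
       [-8.93120685e-04,  9.61305840e-01,  2.75481913e-01,
        -7.04069877e-02],
       [ 7.05730177e-04, -2.75481348e-01,  9.61306158e-01,
        -1.34164784e-01],
       [ 0.00000000e+00,  0.00000000e+00,  0.00000000e+00,
         1.00000000e+00]])}
```

View pics/scene0.png

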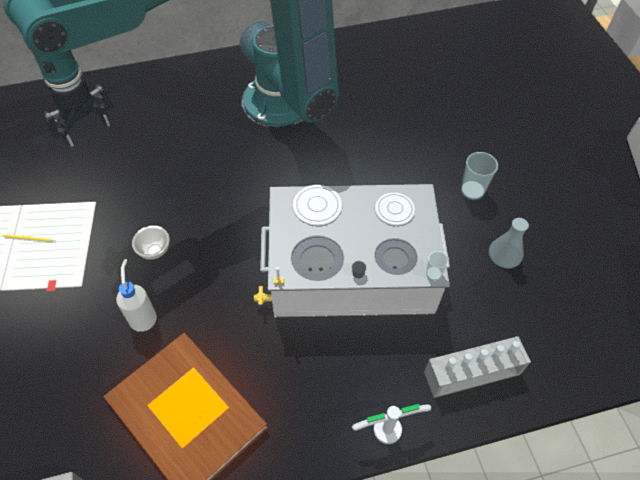

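View pics/side0.png

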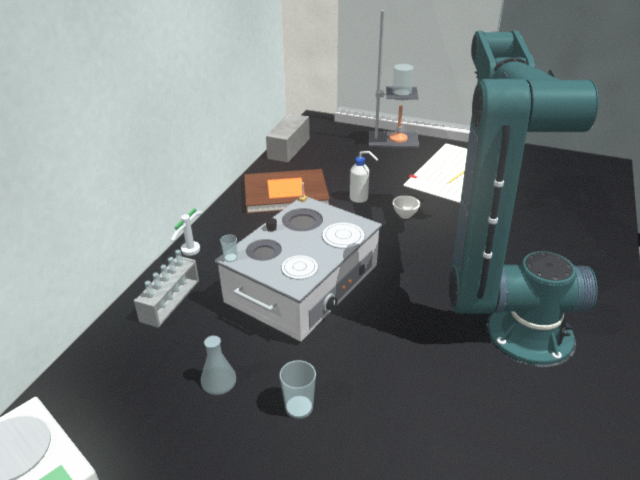

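The scene view shows the large cover at (318,205) and the small cover at (395,209). The openings are at (317,258) and (397,257), the stopper at (359,270) and the small beaker at (437,265). Next I'll measure these on the deck plane.

```bash
cat > h.py <<'E'
from rig import sensors, optics, order, bot
import cv2,numpy as np
from scipy.spatial.transform import Rotation as R
def cam(c,s=None):
    k=optics.get_calibration(c);K=np.array([[k['fx'],0,k['cx']],[0,k['fy'],k['cy']],[0,0,1]])
    if 'mount' in k:
        s=s or sensors.observe();q=s['orientation'];T=np.eye(4);T[:3,:3]=R.from_quat(q,scalar_first=True).as_matrix();T[:3,3]=s['eef_pos']
        M=T@k['mount'];return K,M[:3,:3],M[:3,3]
    Rm=cv2.Rodrigues(np.array(k['rvec']))[0];return K,Rm.T,-Rm.T@np.array(k['tvec'])
def ray(C,uv,z):
    K,Rw,o=C;uv=np.atleast_2d(uv).astype(float);d=np.c_[uv,np.ones(len(uv))]@np.linalg.inv(K).T@Rw.T
    return (o+d*((z-o[2])/d[:,2])[:,None])[:,:2]
def proj(C,p):
    K,Rw,o=C;p=(np.atleast_2d(p)-o)@Rw@K.T;return p[:,:2]/p[:,2:]
def topdown(c,im,x0,x1,y0,y1,z,res=0.001,s=None):
    # rows: x decreasing downward, cols: y decreasing rightward
    C=cam(c,s);xs=np.arange(x1,x0,-res);ys=np.arange(y1,y0,-res);Y,X=np.meshgrid(ys,xs)
    p=proj(C,np.c_[X.ravel(),Y.ravel(),np.full(X.size,z)]).reshape(X.shape+(2,)).astype(np.float32)
    return cv2.remap(im,p[...,0],p[...,1],cv2.INTER_LINEAR)
E
python3 - <<'E'
from h import *
for c in ["scene","side"]:
    im=cv2.imread(f"pics/{c}0.png")
    t=topdown(c,im,0.4,0.85,-0.2,0.3,0.16)
    cv2.imwrite(f"pics/td_{c}.png",t)
E
python3 -c "
import cv2,numpy as np
a=cv2.imread('pics/td_scene.png');b=cv2.imread('pics/td_side.png')
for i in (a,b):
  for k in range(0,500,50): cv2.line(i,(k,0),(k,450),(0,255,0) if k==300 else (90,160,90),1)
  for k in range(0,450,50): cv2.line(i,(0,k),(500,k),(90,160,90),1)
cv2.imwrite('pics/td.png',cv2.resize(np.hstack([a,b]),None,fx=.8,fy=.8))"
```

```text
(no output)
```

View pics/td.png

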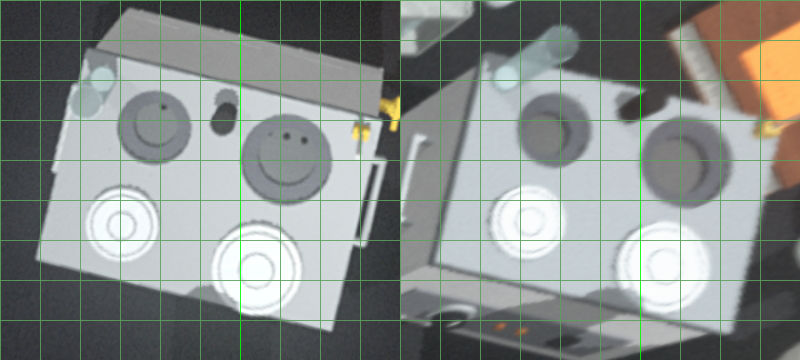

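The rectified views show the bath turned by about -14°, and both cameras agree. Now I'll fit the circles.

```bash
cat >> h.py <<'E'
def circ(img,z,seed,r,x1,y1,res,dark,th):
    # blob containing seed -> contour -> min enclosing + ellipse
    g=cv2.cvtColor(img,cv2.COLOR_BGR2GRAY);m=((g<th) if dark else (g>th)).astype(np.uint8)
    m=cv2.morphologyEx(m,cv2.MORPH_OPEN,np.ones((5,5)))
    n,l=cv2.connectedComponents(m);i=int((x1-seed[0])/res);j=int((y1-seed[1])/res)
    w=l[i-60:i+60,j-60:j+60];v=np.bincount(w[w>0]).argmax()
    cs,_=cv2.findContours((l==v).astype(np.uint8),cv2.RETR_EXTERNAL,cv2.CHAIN_APPROX_NONE)
    c=cv2.convexHull(max(cs,key=cv2.contourArea));e=cv2.fitEllipse(c)
    return np.round([x1-(e[0][1]+.5)*res,y1-(e[0][0]+.5)*res,e[1][0]*res,e[1][1]*res],4)
E
python3 - <<'E'
from h import *
for c in ["scene","side"]:
    im=cv2.imread(f"pics/{c}0.png")
    a=topdown(c,im,0.4,0.85,-0.2,0.3,0.166,.0005);b=topdown(c,im,0.4,0.85,-0.2,0.3,0.16,.0005)
    g=cv2.cvtColor(b,cv2.COLOR_BGR2GRAY)
    def v(x,y): return g[int((.85-x)/.0005),int((.3-y)/.0005)]
    print(c,v(.62,.09),v(.66,.11),v(.6,-.01),v(.5,-.02),v(.57,.15))
    for th in (215,235): print(th,circ(a,.166,(.515,-.02),0,.85,.3,.0005,False,th),circ(a,.166,(.57,.147),0,.85,.3,.0005,False,th))
    for th in (110,140): print(th,circ(b,.16,(.65,-.058),0,.85,.3,.0005,True,th),circ(b,.16,(.69,.108),0,.85,.3,.0005,True,th))
E
```

```text
scene 206 134 212 254 248
215 [ 0.5163 -0.0222  0.1109  0.114 ] [0.5718 0.1458 0.0901 0.0906]
235 [ 0.5158 -0.0216  0.0899  0.0902] [0.5719 0.146  0.0701 0.0709]
110 [ 0.6747 -0.0802  0.0081  0.0086] [0.7163 0.096  0.0065 0.008 ]
140 [ 0.6501 -0.0574  0.1105  0.1116] [0.6904 0.1076 0.0895 0.0905]
side 204 125 203 244 252
215 [ 0.5137 -0.0226  0.1132  0.1168] [0.5694 0.1452 0.091  0.0951]
235 [ 0.5136 -0.0217  0.1099  0.1109] [0.5693 0.1459 0.088  0.0893]
110 [ 0.6462 -0.0542  0.0666  0.0726] [0.6868 0.1123 0.0519 0.057 ]
140 [ 0.6474 -0.0575  0.1095  0.1131] [0.6874 0.1078 0.0877 0.0921]
```

Call:
move_arm([
  [-0.031,-0.036,0,4],
  [-0.063,-0.073,0,8],
  [-0.094,-0.11,0,12],
  [-0.126,-0.146,0,16],
  [-0.157,-0.183,0,20],
  [-0.189,-0.219,0,24],
  [-0.22,-0.256,0,28],
  [-0.252,-0.292,0,31],
  [-0.283,-0.329,0,34],
  [-0.314,-0.365,0,37],
  [-0.346,-0.402,0,41],
  [-0.346,-0.402,0,41],
], grip=0.8)

```text
time_s: 1.8
eef_pos: [0.4519, -0.0005, 0.2393]
orientation: [0.001, -0.613, 0.79, 0.001]
ft_force: [0.0, -0.5, -0.2]
grip_width: 0.799
```

Run:
```python
from h import *
s=sensors.observe();print(s['time_s'],s['eef_pos'],s['orientation'],s['q'],s['grip_width'],s['ft_force'],bot.nose_length)
im=optics.read_camera("wrist")[:,:,::-1].copy();cv2.imwrite("pics/w1.png",im)
b=topdown("wrist",im,0.4,0.85,-0.2,0.3,0.16,.001,s);cv2.imwrite("pics/w1td.png",b)
```

```text
1.8 [ 0.45187852 -0.00054039  0.23928322] [ 1.07161788e-03 -6.13206266e-01  7.89921745e-01  7.51108623e-04] [-0.12860332 -0.13420677  1.58763329  0.00259695  1.68772103  1.69306516] 0.7987280552637104 [ 0.01543142 -0.53080741 -0.19612035] 0.008
```

View pics/w1.png

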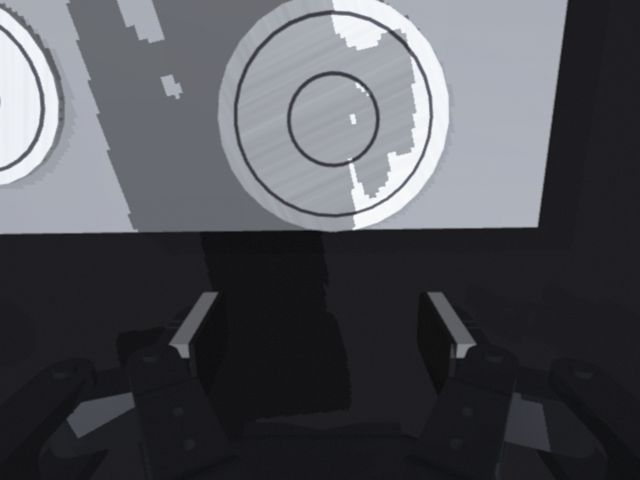

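The wrist view shows the large cover centred at about (334,118), its front edge close to the deck edge at row 230. The fingers are at (200,320) and (445,320).

Run:
```python
from h import *
C=cam("wrist")
print(ray(C,[[334,118.5],[334,114],[218,110],[450,110],[334,231]],.166))
print("deck edge",ray(C,[[100,232.5],[538,226.5]],.16))
s=sensors.observe();T=R.from_quat(s['orientation'],scalar_first=True).as_matrix();print(T)
# fingertip top corners if tip at TCP height
M=optics.get_calibration("wrist")['mount']
for dz in (0.008,0.003,-0.002,-.005):
    for x in (-.034,.034):
        for y in(-.011,.011):
            p=np.linalg.inv(M)@[x,y,dz,1];print(dz,x,y,np.round([p[0]/p[2]*C[0][0,0]+C[0][0,2],p[1]/p[2]*C[0][0,0]+C[0][1,2]]))
```

```text
[[ 0.51542949 -0.02498794]
 [ 0.51745054 -0.02549017]
 [ 0.53304502  0.02783512]
 [ 0.50542939 -0.07970434]
 [ 0.46082435 -0.01141858]]
deck edge [[ 0.48941021  0.11007948]
 [ 0.43455904 -0.1168609 ]]
[[-2.49590693e-01 -9.68351400e-01 -2.29430367e-04]
 [-9.68351427e-01  2.49590683e-01  7.25138729e-05]
 [-1.29552282e-05  2.40268011e-04 -9.99999971e-01]]
0.008 -0.034 -0.011 [231. 280.]
0.008 -0.034 0.011 [235. 334.]
0.008 0.034 -0.011 [416. 280.]
0.008 0.034 0.011 [412. 334.]
0.003 -0.034 -0.011 [228. 286.]
0.003 -0.034 0.011 [232. 341.]
0.003 0.034 -0.011 [419. 286.]
0.003 0.034 0.011 [415. 341.]
-0.002 -0.034 -0.011 [225. 292.]
-0.002 -0.034 0.011 [229. 348.]
-0.002 0.034 -0.011 [422. 292.]
-0.002 0.034 0.011 [418. 348.]
-0.005 -0.034 -0.011 [223. 295.]
-0.005 -0.034 0.011 [227. 353.]
-0.005 0.034 -0.011 [424. 295.]
-0.005 0.034 0.011 [420. 353.]
```

Call:
move_arm([
  [0.007,-0.008,0.02,0],
  [0.007,-0.008,0.045,0],
  [0.007,-0.008,0.067,0],
  [0.007,-0.008,0.067,0],
  [0.007,-0.008,0.067,0],
])

```text
time_s: 2.35
eef_pos: [0.4569, -0.0131, 0.1725]
orientation: [-0.0, -0.612, 0.791, 0.0]
ft_force: [-0.6, 0.9, 0.5]
grip_width: 0.802
```

Run:
```python
from h import *
im=optics.read_camera("wrist")[:,:,::-1].copy();cv2.imwrite("pics/w2.png",im)
im=optics.read_camera("side")[:,:,::-1].copy();cv2.imwrite("pics/s2.png",cv2.resize(im[180:340,200:420],None,fx=3.5,fy=3.5))
```

```text
(no output)
```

View pics/w2.png

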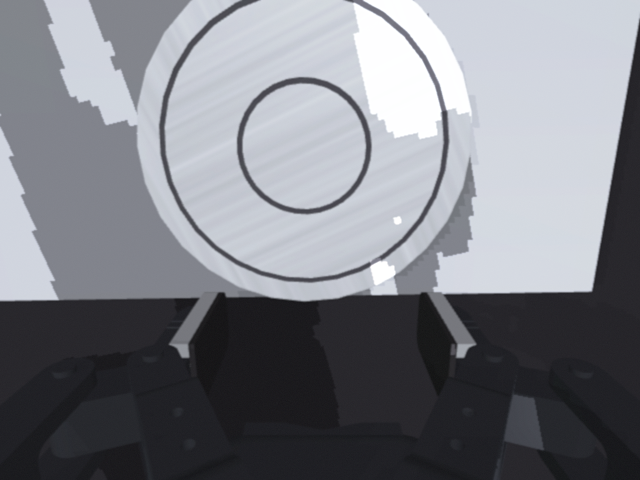

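View pics/s2.png

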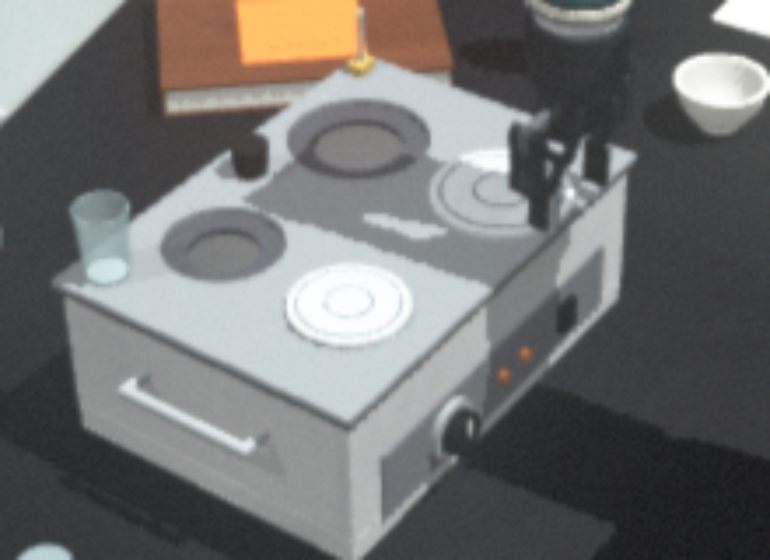

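The large cover is at (304,145), the fingers are centred near column 322, and the tips sit just over the deck edge at row 296.

Run:
```python
from h import *
s=sensors.observe();C=cam("wrist")
T=R.from_quat(s['orientation'],scalar_first=True).as_matrix();print(s['eef_pos'],s['time_s'])
for p in (ray(C,[[304,145.5],[304,300]],.166)): print(p,T.T@(np.r_[p,.166]-s['eef_pos']))
for p in ray(C,[[100,299]],.16): print(T.T@(np.r_[p,.16]-s['eef_pos']))
for t in ((.649,-.0585),): print(T.T@(np.r_[t,.16]-s['eef_pos']))
```

```text
[ 0.45788971 -0.01280562  0.17399019] 2.45
[ 0.51738309 -0.02128032] [-0.00670087 -0.05969688  0.00815517]
[ 0.46276732 -0.00649764] [-0.00732868 -0.00311957  0.00799897]
[-0.08688871 -0.00064814  0.01399367]
[-0.00364338 -0.19642396  0.01453264]
```

Call:
move_arm([
  [-0.0065,0,0.003,0],
  [-0.0065,0,0.006,0],
  [-0.0065,0,0.009,0],
  [-0.0065,0,0.009,0],
])

```text
time_s: 2.85
eef_pos: [0.4592, -0.0064, 0.1645]
orientation: [0.0, -0.612, 0.791, -0.001]
ft_force: [-0.2, 0.1, 0.1]
grip_width: 0.801
```

Call:
move_arm([
  [0,0,0.001,0],
  [0,0,0.002,0],
  [0,0,0.002,0],
])

```text
time_s: 3.15
eef_pos: [0.4591, -0.0063, 0.1623]
orientation: [0.0, -0.612, 0.791, -0.001]
ft_force: [0.3, 0.5, -0.2]
grip_width: 0.797
```

Call:
move_arm([
  [0,0,0.001,0],
  [0,0,0.002,0],
  [0,0,0.002,0],
])

```text
time_s: 3.45
eef_pos: [0.4592, -0.0064, 0.1608]
orientation: [0.001, -0.612, 0.791, -0.001]
ft_force: [-0.5, 0.5, 3.0]
grip_width: 0.8
```

Call:
move_arm([
  [0,0,0.001,0],
  [0,0,0.001,0],
])

```text
time_s: 3.65
eef_pos: [0.4593, -0.0064, 0.1607]
orientation: [0.001, -0.612, 0.791, -0.001]
ft_force: [-1.1, -0.1, 5.8]
grip_width: 0.803
```

Call:
move_arm([
  [0,0,-0.0022,0],
  [0,-0.005,-0.0022,0],
  [0,-0.012,-0.0022,0],
  [0,-0.02,-0.0022,0],
  [0,-0.028,-0.0022,0],
  [0,-0.036,-0.0022,0],
  [0,-0.044,-0.0022,0],
  [0.001,-0.052,-0.0022,0],
  [0.001,-0.06,-0.0022,0],
  [0.001,-0.068,-0.0022,0],
  [0.001,-0.07,-0.0022,0],
  [0.001,-0.07,-0.0022,0],
])

```text
time_s: 4.85
eef_pos: [0.5272, -0.025, 0.163]
orientation: [0.001, -0.612, 0.791, -0.001]
ft_force: [-0.5, -0.0, 0.6]
grip_width: 0.797
```

Run:
```python
from h import *
s=sensors.observe();print(s['eef_pos'],s['ft_force'])
im=optics.read_camera("wrist")[:,:,::-1].copy();cv2.imwrite("pics/w3.png",im)
```

```text
[ 0.5272438  -0.02504167  0.16299161] [-5.17692561e-01 -6.40018324e-04  6.49462988e-01]
```

View pics/w3.png

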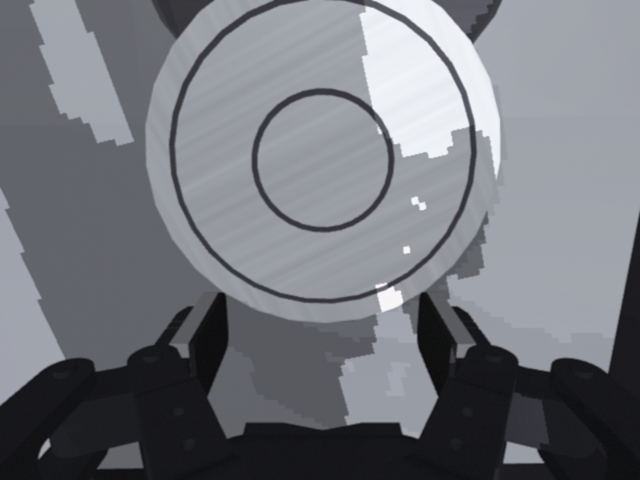

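The cover sits centred between the fingers at (322,160). The recess shows behind it, symmetric about column 327.

Run:
```python
from h import *
s=sensors.observe();C=cam("wrist");T=R.from_quat(s['orientation'],scalar_first=True).as_matrix()
f=lambda p,z:T.T@(np.r_[p,z]-s['eef_pos'])
for p in ray(C,[[322,160],[322,322]],.166): print(p,f(p,.166))
for p in ray(C,[[155,10],[500,10]],.16): print(p,f(p,.16))
print(f((.649,-.0578),.16))
```

```text
[ 0.58148554 -0.03837155] [-0.00064395 -0.05604592 -0.00276054]
[ 0.52708814 -0.02435583] [-0.00060307  0.00012781 -0.00292727]
[ 0.63623506 -0.00101982] [-0.05050754 -0.09969019  0.00336013]
[ 0.61057032 -0.10071746] [ 0.05244045 -0.0997871   0.0033788 ]
[ 0.00127264 -0.12625593  0.00344823]
```

Call:
move_arm([
  [0.0003,-0.006,0,0],
  [0.0006,-0.013,0,0],
  [0.001,-0.02,0,0],
  [0.0015,-0.027,0,0],
  [0.0015,-0.033,0,0],
  [0.0015,-0.039,0,0],
  [0.0015,-0.045,0,0],
  [0.0015,-0.051,0,0],
  [0.0015,-0.057,0,0],
  [0.0015,-0.062,0,0],
  [0.0015,-0.066,0,0],
  [0.0015,-0.066,0,0],
])

```text
time_s: 6.1
eef_pos: [0.5914, -0.0432, 0.1633]
orientation: [0.001, -0.612, 0.791, -0.002]
ft_force: [0.5, -0.2, -1.1]
grip_width: 0.799
```

Run:
```python
from h import *
s=sensors.observe();print(s['eef_pos'],s['ft_force'])
im=optics.read_camera("wrist")[:,:,::-1].copy();cv2.imwrite("pics/w4.png",im)
```

```text
[ 0.59143264 -0.04317896  0.16334457] [ 0.54345935 -0.22504918 -1.10816433]
```

View pics/w4.png

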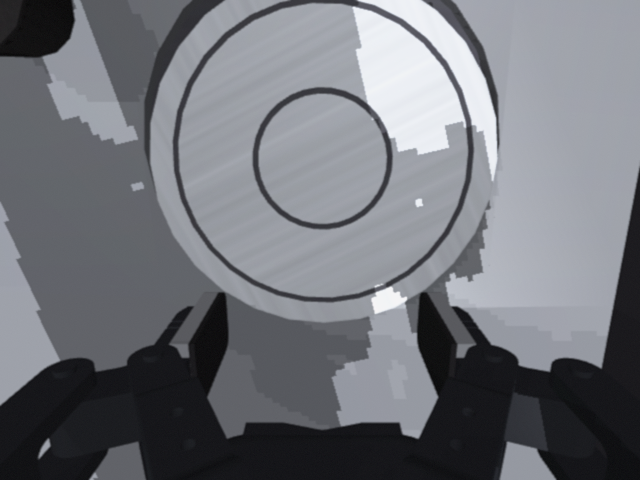

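The cover has tipped into the recess and a few mm of gap remain at the far side. I'll keep pushing.

Call:
move_arm([
  [0,-0.002,0,0],
  [0,-0.004,0,0],
  [0,-0.006,0,0],
  [0,-0.006,0,0],
])

```text
time_s: 6.55
eef_pos: [0.5973, -0.0447, 0.1633]
orientation: [0.001, -0.612, 0.791, -0.002]
ft_force: [0.3, -0.1, 0.6]
grip_width: 0.802
```

Run:
```python
from h import *
s=sensors.observe();print(s['eef_pos'],s['ft_force'])
im=optics.read_camera("wrist")[:,:,::-1].copy();cv2.imwrite("pics/w5.png",im)
```

```text
[ 0.59727909 -0.04470151  0.16330467] [ 0.34958451 -0.08193396  0.64650794]
```

View pics/w5.png

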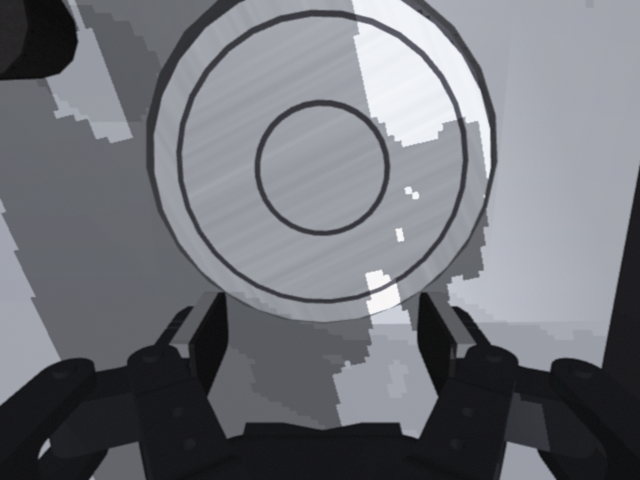

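Call:
move_arm([
  [0,0.008,-0.005,0],
  [0,0.015,-0.03,0],
  [0,0.02,-0.07,0],
  [0,0.02,-0.07,0],
  [0,0.02,-0.07,0],
])

```text
time_s: 7.1
eef_pos: [0.5778, -0.0395, 0.2356]
orientation: [0.003, -0.612, 0.791, -0.003]
ft_force: [-0.1, 0.1, -0.8]
grip_width: 0.798
```

Run:
```python
from h import *
s=sensors.observe();print(s['eef_pos'],s['ft_force'],s['time_s'])
im=optics.read_camera("wrist")[:,:,::-1].copy();cv2.imwrite("pics/w6.png",im)
```

```text
[ 0.57780453 -0.03953147  0.23558127] [-0.07579589  0.05188381 -0.81884643] 7.1
```

View pics/w6.png

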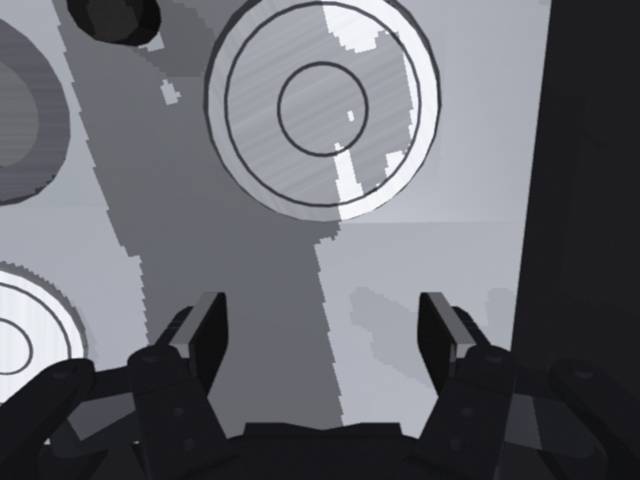

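The large cover looks seated, with a thin gap ring around (323,110). Next I'll move behind the small cover.

Call:
move_arm([
  [-0.035,0.02,0,1],
  [-0.072,0.043,0,2],
  [-0.108,0.065,0,3],
  [-0.144,0.086,0,3],
  [-0.18,0.108,0,3],
  [-0.18,0.108,0,3],
  [-0.18,0.108,0,3],
  [-0.18,0.108,0,3],
], grip=0.6)

```text
time_s: 7.95
eef_pos: [0.5175, 0.161, 0.2319]
orientation: [0.0, -0.591, 0.807, -0.002]
ft_force: [-0.1, -0.4, 0.1]
grip_width: 0.599
```

Run:
```python
from h import *
s=sensors.observe();print(s['eef_pos'],s['ft_force'],s['time_s'],np.abs(s['dq']).max())
im=optics.read_camera("wrist")[:,:,::-1].copy();cv2.imwrite("pics/w7.png",im)
```

```text
[0.51745994 0.16101397 0.23191115] [-0.10596801 -0.35691972  0.06899766] 7.95 0.017887663399436354
```

View pics/w7.png

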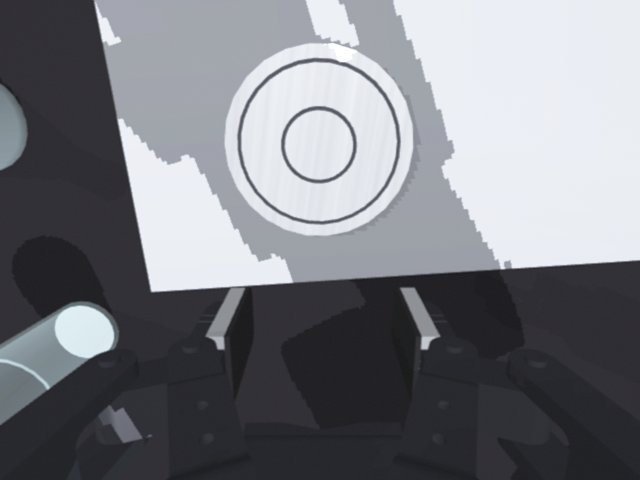

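Run:
```python
from h import *
s=sensors.observe();C=cam("wrist");T=R.from_quat(s['orientation'],scalar_first=True).as_matrix()
f=lambda p,z:T.T@(np.r_[p,z]-s['eef_pos'])
for p in ray(C,[[319,144.5],[319,236],[225,137],[413,137]],.166): print(p,f(p,.166))
for p in ray(C,[[200,289],[500,272]],.16): print(p,f(p,.16))
print(f((.689,.1077),.16),T[:,1])
```

```text
[0.57182133 0.14572679] [-0.00211434 -0.05586377  0.06636547]
[0.52884347 0.15939992] [-0.00217001 -0.01076367  0.06619487]
[0.5884497  0.18687371] [-0.04636175 -0.05928977  0.06633402]
[0.56178648 0.10245948] [ 0.04216326 -0.05936372  0.06642315]
[0.51819584 0.22987731] [-0.06614725  0.0206928   0.07201174]
[0.47923547 0.07436534] [0.09386955 0.01087109 0.07220949]
[-0.00125631 -0.17903163  0.07283215] [-0.95330413  0.3019883  -0.00378159]
```

Call:
move_arm([
  [-0.002,0,0.025,0],
  [-0.002,0,0.048,0],
  [-0.002,0,0.06,0],
  [-0.002,0,0.06,0],
])

```text
time_s: 8.4
eef_pos: [0.5175, 0.1612, 0.1695]
orientation: [-0.002, -0.59, 0.807, -0.001]
ft_force: [0.2, -0.2, -0.9]
grip_width: 0.601
```

Call:
move_arm([
  [0,0,0.001,0],
  [0,0,0.002,0],
  [0,0,0.003,0],
  [0,0,0.003,0],
])

```text
time_s: 8.8
eef_pos: [0.5179, 0.1613, 0.1673]
orientation: [-0.001, -0.59, 0.807, -0.001]
ft_force: [-0.6, 0.8, -0.1]
grip_width: 0.599
```

Call:
move_arm([
  [0,0,0.001,0],
  [0,0,0.002,0],
  [0,0,0.002,0],
])

```text
time_s: 9.1
eef_pos: [0.5178, 0.1613, 0.1653]
orientation: [-0.001, -0.59, 0.807, -0.001]
ft_force: [-0.3, 0.5, -0.2]
grip_width: 0.6
```

Call:
move_arm([
  [0,0,0.001,0],
  [0,0,0.0015,0],
  [0,0,0.0015,0],
])

```text
time_s: 9.4
eef_pos: [0.5179, 0.1614, 0.1648]
orientation: [-0.001, -0.59, 0.807, -0.001]
ft_force: [-2.3, -1.1, 4.1]
grip_width: 0.602
```

Call:
move_arm([
  [0,0,0.001,0],
  [0,0,0.0015,0],
  [0,0,0.0015,0],
])

```text
time_s: 9.7
eef_pos: [0.5179, 0.1614, 0.1648]
orientation: [-0.0, -0.59, 0.807, -0.001]
ft_force: [-2.8, -1.3, 7.0]
grip_width: 0.599
```

Call:
move_arm([
  [0,0,-0.0025,0],
  [0,-0.006,-0.0025,0],
  [0,-0.013,-0.0025,0],
  [0,-0.02,-0.0025,0],
  [0,-0.028,-0.0025,0],
  [0,-0.036,-0.0025,0],
  [0,-0.044,-0.0025,0],
  [0,-0.052,-0.0025,0],
  [0,-0.06,-0.0025,0],
  [0,-0.068,-0.0025,0],
  [0,-0.075,-0.0025,0],
  [0,-0.075,-0.0025,0],
])

```text
time_s: 10.9
eef_pos: [0.5904, 0.1382, 0.1673]
orientation: [-0.0, -0.59, 0.807, -0.002]
ft_force: [-0.5, -0.5, -0.3]
grip_width: 0.601
```

Run:
```python
from h import *
s=sensors.observe();print(s['eef_pos'],s['ft_force'])
im=optics.read_camera("wrist")[:,:,::-1].copy();cv2.imwrite("pics/w8.png",im)
T=R.from_quat(s['orientation'],scalar_first=True).as_matrix()
print(T.T@(np.r_[.689,.1077,.16]-s['eef_pos']))
```

```text
[0.59036318 0.13820765 0.16729184] [-0.45979341 -0.48128651 -0.31401332]
[-0.00092912 -0.10322253  0.0075733 ]
```

View pics/w8.png

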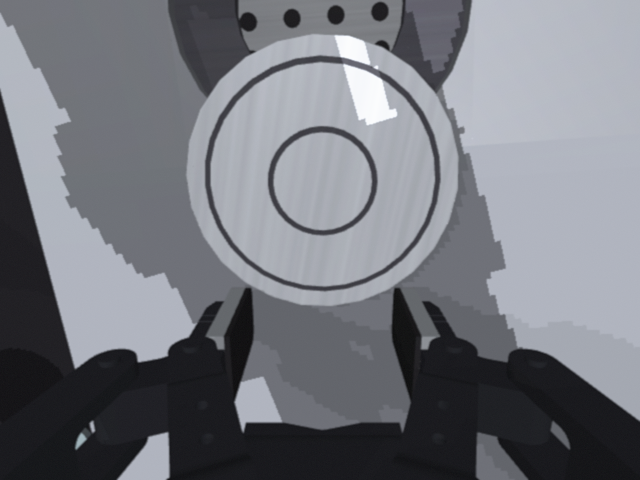

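The cover is centred at (322,180) and the recess spans columns 168–472, so the lateral error is almost zero.

Call:
move_arm([
  [0,-0.006,0,0],
  [0,-0.012,0,0],
  [0,-0.018,0,0],
  [0,-0.024,0,0],
  [0,-0.03,0,0],
  [0,-0.036,0,0],
  [0,-0.041,0,0],
  [0,-0.045,0,0],
  [0,-0.049,0,0],
  [0,-0.052,0,0],
  [0,-0.052,0,0],
])

```text
time_s: 12.05
eef_pos: [0.64, 0.1223, 0.1674]
orientation: [0.0, -0.59, 0.807, -0.002]
ft_force: [-0.1, -0.3, 0.6]
grip_width: 0.603
```

Run:
```python
from h import *
s=sensors.observe();print(s['eef_pos'],s['ft_force'])
im=optics.read_camera("wrist")[:,:,::-1].copy();cv2.imwrite("pics/w9.png",im)
```

```text
[0.63998368 0.12233461 0.16740441] [-0.07581947 -0.34879568  0.56896428]
```

View pics/w9.png

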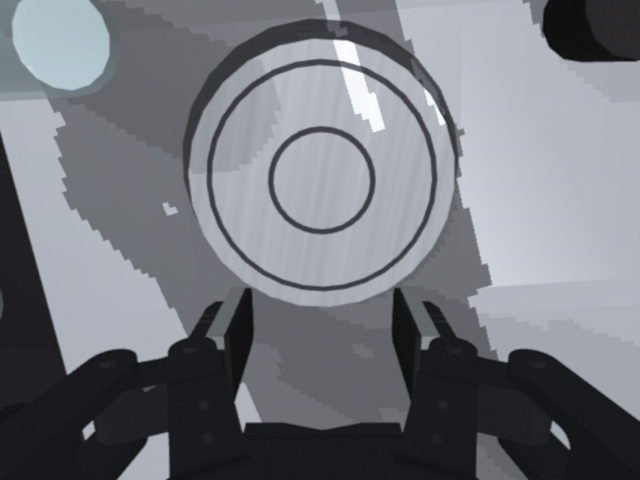

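The cover is tipped in, and about 5 mm remain.

Call:
move_arm([
  [0,-0.002,0,0],
  [0,-0.004,0,0],
  [0,-0.006,0,0],
  [0,-0.006,0,0],
])

```text
time_s: 12.5
eef_pos: [0.6457, 0.1205, 0.1674]
orientation: [0.0, -0.59, 0.807, -0.002]
ft_force: [-0.1, -0.3, -0.7]
grip_width: 0.599
```

Run:
```python
from h import *
s=sensors.observe();print(s['eef_pos'],s['ft_force'])
im=optics.read_camera("wrist")[:,:,::-1].copy();cv2.imwrite("pics/w10.png",im)
```

```text
[0.6457201  0.12049308 0.16736575] [-0.09701601 -0.28136253 -0.72413696]
```

View pics/w10.png

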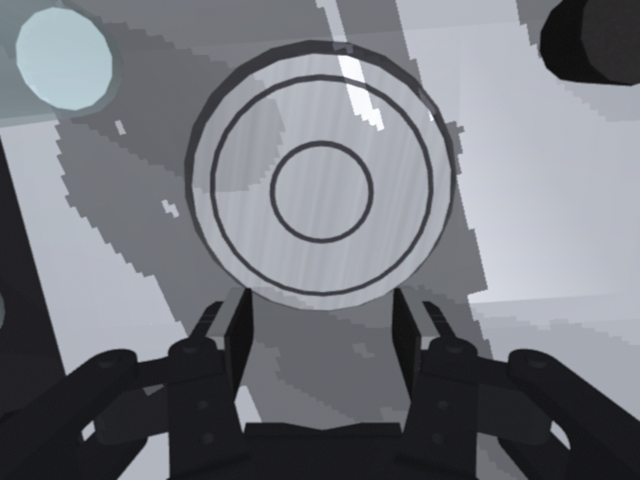

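Call:
move_arm([
  [0,0.008,-0.005,0],
  [0,0.015,-0.03,0],
  [0,0.02,-0.07,0],
  [0,0.02,-0.07,0],
  [0,0.02,-0.07,0],
])

```text
time_s: 13.05
eef_pos: [0.6267, 0.1272, 0.24]
orientation: [0.002, -0.59, 0.807, -0.003]
ft_force: [-0.3, 0.4, -0.2]
grip_width: 0.6
```

Run:
```python
from h import *
s=sensors.observe();print(s['eef_pos'],s['ft_force'],s['time_s'])
im=optics.read_camera("wrist")[:,:,::-1].copy();cv2.imwrite("pics/w11.png",im)
C=cam("wrist",s)
sd=optics.read_camera("side")[:,:,::-1].copy();cv2.imwrite("pics/s3.png",cv2.resize(sd[180:340,200:420],None,fx=3.5,fy=3.5,interpolation=cv2.INTER_CUBIC))
```

```text
[0.62670531 0.12721829 0.24000888] [-0.28131779  0.35064521 -0.2367939 ] 13.05
```

View pics/w11.png

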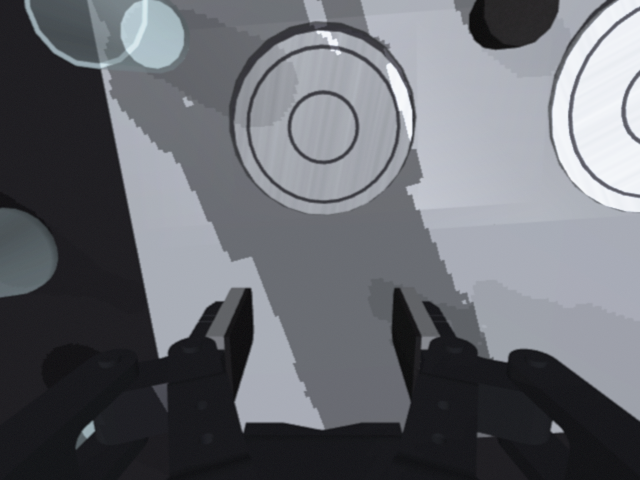

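View pics/s3.png

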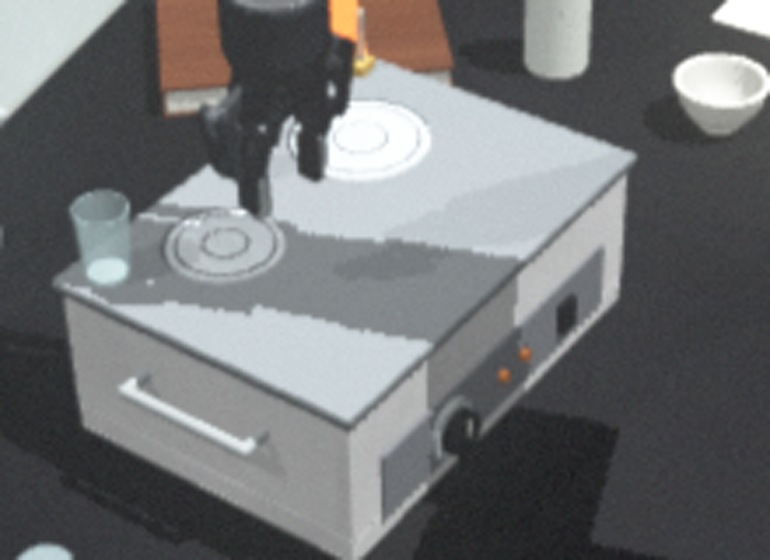

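The near edge of the small cover is hard to judge by eye. I'll close the fingers and press gently on the near part of each plate. With the nose at 8 mm, a flush plate should stop the TCP at z≈0.168.

Call:
move_arm([
  [0,-0.012,0.0,0],
  [0,-0.024,0.0,0],
  [0,-0.035,0.01,0],
  [0,-0.035,0.03,0],
  [0,-0.035,0.05,0],
  [0,-0.035,0.06,0],
  [0,-0.035,0.06,0],
  [0,-0.035,0.06,0],
], grip=0)

```text
time_s: 13.95
eef_pos: [0.6594, 0.116, 0.1763]
orientation: [-0.001, -0.59, 0.807, -0.001]
ft_force: [0.4, 0.1, 0.5]
grip_width: -0.002
```

Call:
move_arm([
  [0,0,0.002,0],
  [0,0,0.004,0],
  [0,0,0.006,0],
  [0,0,0.007,0],
  [0,0,0.007,0],
])

```text
time_s: 14.45
eef_pos: [0.6593, 0.116, 0.1692]
orientation: [-0.001, -0.59, 0.807, -0.001]
ft_force: [-0.9, -0.0, 0.4]
grip_width: 0.002
```

Call:
move_arm([
  [0,0,0.001,0],
  [0,0,0.002,0],
  [0,0,0.002,0],
])

```text
time_s: 14.75
eef_pos: [0.6594, 0.116, 0.1681]
orientation: [-0.0, -0.59, 0.807, -0.001]
ft_force: [-0.9, 0.7, 3.0]
grip_width: -0.001
```

Call:
move_arm([
  [0,0,0.001,0],
  [0,0,0.002,0],
  [0,0,0.002,0],
])

```text
time_s: 15.05
eef_pos: [0.6594, 0.116, 0.1681]
orientation: [0.0, -0.59, 0.807, -0.002]
ft_force: [-3.3, 0.1, 8.1]
grip_width: -0.0
```

The small plate is flush: it stops at 0.1681. Now the same check on the large one.

Call:
move_arm([
  [0,0,-0.02,0],
  [0.02,0,-0.04,0],
  [0.06,-0.002,-0.04,0],
  [0.1,-0.004,-0.04,0],
  [0.14,-0.006,-0.04,0],
  [0.171,-0.007,-0.04,0],
  [0.171,-0.007,-0.03,0],
  [0.171,-0.007,-0.015,0],
  [0.171,-0.007,-0.005,0],
  [0.171,-0.007,-0.005,0],
  [0.171,-0.007,-0.005,0],
])

```text
time_s: 16.15
eef_pos: [0.614, -0.0478, 0.1724]
orientation: [-0.0, -0.591, 0.807, -0.001]
ft_force: [-1.0, -0.0, -0.6]
grip_width: 0.0
```

Call:
move_arm([
  [0,0,0.001,0],
  [0,0,0.002,0],
  [0,0,0.003,0],
  [0,0,0.003,0],
])

```text
time_s: 16.55
eef_pos: [0.6141, -0.0477, 0.1695]
orientation: [-0.0, -0.591, 0.807, -0.001]
ft_force: [0.1, 0.6, 0.3]
grip_width: 0.004
```

Call:
move_arm([
  [0,0,0.001,0],
  [0,0,0.002,0],
  [0,0,0.002,0],
])

```text
time_s: 16.85
eef_pos: [0.6142, -0.0478, 0.1681]
orientation: [-0.0, -0.591, 0.807, -0.002]
ft_force: [-1.1, -0.1, 2.0]
grip_width: 0.002
```

Call:
move_arm([
  [0,0,0.001,0],
  [0,0,0.002,0],
  [0,0,0.002,0],
])

```text
time_s: 17.15
eef_pos: [0.6142, -0.0478, 0.1681]
orientation: [0.0, -0.591, 0.807, -0.002]
ft_force: [-2.2, 0.9, 6.8]
grip_width: 0.003
```

Both plates are flush. I'll retract clear of the bath: up, then back toward the robot.

Call:
move_arm([
  [0,0,-0.03,0],
  [0,0,-0.07,0],
  [0,0.02,-0.11,0],
  [0,0.06,-0.12,0],
  [0,0.1,-0.12,0],
  [0,0.14,-0.12,0],
  [0,0.18,-0.12,0],
  [0,0.22,-0.12,0],
  [0,0.22,-0.12,0],
  [0,0.22,-0.12,0],
])

```text
time_s: 18.15
eef_pos: [0.4039, 0.0191, 0.2875]
orientation: [0.001, -0.591, 0.807, -0.003]
ft_force: [0.3, 0.4, -0.0]
grip_width: 0.007
```

Run:
```python
from h import *
s=sensors.observe();print(s['eef_pos'],s['ft_force'],s['time_s'])
a=optics.read_camera("scene")[:,:,::-1].copy();b=optics.read_camera("side")[:,:,::-1].copy()
z=lambda i,y,x:cv2.resize(i[y:y+200,x:x+200],(400,400),interpolation=cv2.INTER_CUBIC)
cv2.imwrite("pics/f.png",np.hstack([z(a,140,260),z(b,180,200)]));cv2.imwrite("pics/fs.png",a)
```

```text
[0.40394858 0.01910178 0.28747758] [ 0.2760242   0.38677485 -0.02552247] 18.15
```

View pics/f.png

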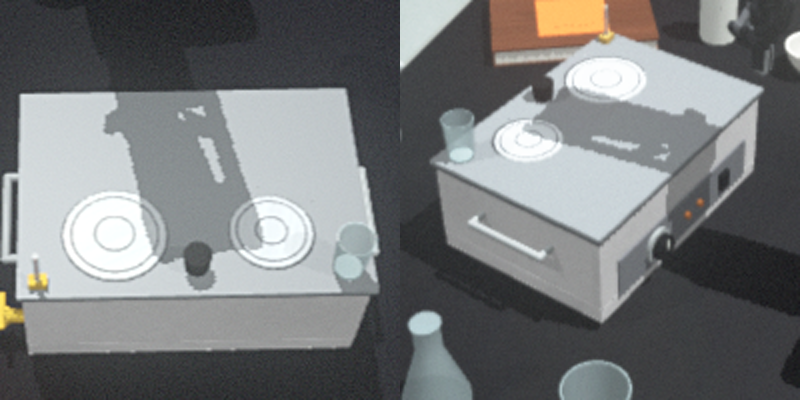

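View pics/fs.png

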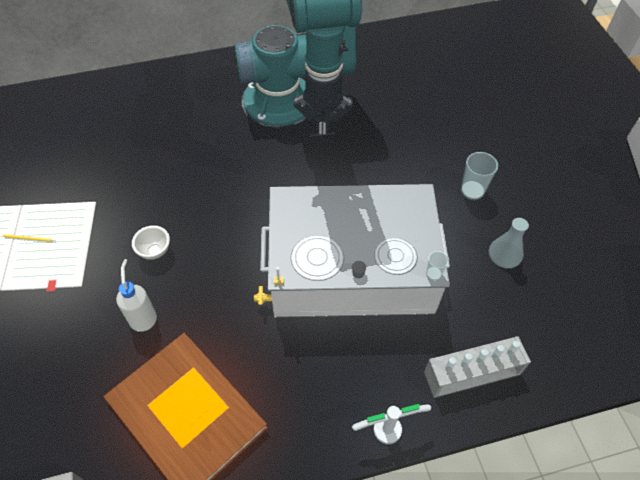

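Both plates are in their openings at (317,258) and (397,256). The stopper, glassware, bottle and mortar are at the same pixels as at the start, and the hand is clear.

```bash
python3 -c "
from rig import order
print(order.finish_job())"
```

```text
the job is handed in; nothing more can be done
None
```

Both cover plates are in their openings and flush with the deck, and I handed the job in at about 18 s of the 51 s allowed. I pushed the large plate in first, then the small one, with the two open fingertips against each plate's front edge. Nothing was picked up.

- **Flushness:** a light press (7–8 N) with closed fingers on the near part of each plate stopped at TCP z = 0.1681 m. With the 8 mm nose that puts the tops at about 160 mm, level with the deck.
- **Scene:** in the last pictures both plates sit in their openings. The stopper, glassware, wash bottle and mortar look unmoved, and the hand is clear of everything.
- **Small disagreements:** the cameras differed by 2–3 mm on the plate and opening positions. I corrected for this with the wrist camera while pushing. No check failed.

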